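# Free a reagent cassette from the sampler slot and load it in the sprung bay

### The job

A reagent cassette has slipped down into the narrow slot under the parked sample arm of the sampler unit: draw it out by its handle without bumping the sample arm. Then load it upright in the loading bay: push the sprung plate back with it, lower it fully down between the low wall and the plate, and let go so that the plate clamps it. Leave the other things on the bench where they are.

Things in the scene. Friction and masses are not known exactly. Their poses are not given: they have to be found in the camera images.
- cassette: The cassette stuck in the sampler's slot, grey plastic, about 0.11 to 0.22 kg. Body 100 (x) x 22 (y) x 62 (z) mm with a white label; on the middle of its top stands a flat plate handle 30 (x) x 16 (y) mm, from 62 to 106 mm above the underside. Origin: centre of the underside; z up. The same either way round.
- sampler: White sampler unit fixed on the bench, 200 (x) x 180 (y) x 76 (z) mm, with a slot along x in its top and the sample arm above. Origin: centre of its underside; x points away from the robot (within about 0.25 rad), z up.
- slot (a point): Middle of the slot's mouth, at deck height (76 mm). Slot 112 (x) x 24 (y) mm, 64 mm deep. The cassette stands lengthwise on its floor, body 2 mm below the deck: only the handle shows, 42 mm high. A sprung keeper on the slot's -y side presses it to the +y side with about 5 N (a few N of friction), about 1 mm off the middle. It must rise 64 mm to be out.
- sample_arm: Parked sample arm, rigid part of the sampler (same origin and axes). White bar over the slot's far half: x 17 to 77, y -95 to 95 mm, underside 215, top 255 mm above the bench. Post, radius 10 mm, at x 47, y 75; needle down to the deck at x 47, y -75 mm. It blocks a gripper coming straight down on the handle; leaning 25 to 40 degrees back towards the robot (-x), fingers closing along y, it passes.
- bar_edge (a point): Middle of the lower near edge of the sample arm's bar, 17 mm beyond the slot's middle and 215 mm above the bench. The raised cassette's body still reaches under the bar: lift it 70 to 90 mm, then draw it towards the sampler's -x until clear.
- bay: Aluminium loading bay fixed on the bench. Origin: on the bench under seat; x (along the seated cassette) points away from the robot within about 0.25 rad, z up. Base y -25 to 75 mm, x -70 to 70, floor 6 mm above the bench. Low wall along x: y -19 to -11 mm, top 34 mm above the bench. End stops as high, inner faces at x = -55 and 55 mm, y -19 to 21. Black block behind: y 50 to 72 mm, 54 mm high.
- seat (a point): Where the middle of the seated cassette's underside belongs, on the bay's floor, 6 mm above the bench: the cassette upright along the bay's x, against the low wall (11 mm to -y), up to 5 mm of play to the end stops.
- plate (a joint): Sprung steel plate of the bay, 96 (x) x 8 (y) mm, top 64 mm above the bench (30 above the low wall). Slides along the bay's +y, away from the low wall. 0: at rest, face at bay y = -3 mm, 8 mm from the wall; 0.014 m: clamping the seated cassette; 0.030: end of travel. Spring 1.1 N at 0, 4.4 N at 0.030. The cassette, held above the low wall, pushes it back with its lower part.
- spare: Bystander: a spare cassette of the same shape, standing on the bench between sampler and bay, farther from the robot. Origin: centre of the underside.
- bottle: Bystander: amber bottle, 60 mm across, 130 mm high. Origin: centre of the underside.
- canister: Bystander: black canister, 64 mm across, 115 mm high. Origin: centre of the underside.
- driver: Bystander: screwdriver lying on the bench near the robot, 140 mm long, black handle.
- cup: Bystander: white open cup, 56 mm across, 60 mm high, between sampler and bay. Origin: centre of the underside.
- tube_rack: Bystander: steel rack of capped tubes, 200 x 70 mm, 110 mm high. Origin: centre of the underside.
- tray: Bystander: white divided tray, 140 x 200 x 40 mm. Origin: centre of the underside.
Not all that is in view belongs to the job. Leave any green look-alike of the bay alone.

How it is judged:
By the outcome, as a careful person would: the job done as asked, in the order asked, and still so for the second after the job is handed in, with the robot touching nothing.
It also fails if it takes over 48 s, if anything falls off the work surface, if the arm or the gripper's body presses on something with over 40 N, if the wrist force passes 120 N, or if a joint passes its speed limit or range.

### The arm

A 7-joint arm with a two-finger parallel gripper is mounted at the origin on the work surface. World frame = base frame: x ahead of the robot, y to its left, z up, the work surface at z = 0. Lengths are in m, angles in rad, forces in N, time in s.
With the tool pointing down it reaches from about 0.35 to 0.9 m from the base axis. Payload 8.1 kg.
Tool frame: the origin (TCP) lies where the fingers leave the gripper's body, on its centre line; the fingertips stand 66 mm ahead of it and the grasp point (between the pads) lies 47 mm ahead of it (arm.tip_reach is the distance from the TCP to the fingertips, in m); z points along the fingers, y is the direction in which the jaws open and shut (so a half turn about z gives the same grasp; the last joint's range is limited). The gripper opens to 92 mm and grips with 3 to 60 N. Pads are 19 mm wide; open, the fingers measure 130 mm over their backs; the gripper's body (75 mm by 190 mm) begins 47 mm behind the grasp point.
Start: joints at [1.197, 0.434, 0.025, 1.573, -0.012, 1.134, -0.075], TCP at [0.167, -0.602, 0.292] pointing down, gripper open.
Joint ranges: [-2.62, 2.62], [-0.44, 2.09], [-1.27, 1.32], [0.08, 2.57], [-1.32, 4.46], [0.12, 2], [-2.74, 2.74]. Speed limits (rad/s): [2.22, 2.22, 3.01, 3.01, 3.14, 3.14, 3.14].

### API

Orientations are given as a rotation vector (axis times angle).
In Python, from cell import arm gives the robot as it stands.
- The arm moves only by the tool carry_out, never from a script. Its argument "plan" is a list of rows, each a list of 5 numbers: the shift along the world's x, y, z in cm, then the turn about the world's z in rad, then the finger opening in cm, from 0 to 9.18. In form: [[tx, ty, tz, spin, fingers], ...]. A call has 1 to 20 rows; each row is the pose to reach, as a shift and turn from the pose measured when the call began; what a row does not reach only later rows make up. A row lasts 1/10 s, in which the tool goes at most 50 mm and 8.59 degrees, less where a joint would pass 70% of its speed; a pose out of reach is approached as far as the arm can. A call with a gripper value outside its range is refused whole. The fingers move at their own pace and stop on an object; "squeeze" is the grip in N (left out, the last holds). Time passes only in rows, so rows that repeat a pose let the fingers close. It gives the time, the measured TCP pose, the force and the opening at its end, in the units of the state.
- arm.observe(): the state, without advancing time (a new reading comes with each control period).
- arm.get_image(name): name is "scene" or "top" or "wrist"; returns (picture, depth): 400x640x3 uint8, red, green, blue; 400x640 float32, m along the optical axis (not along the pixel's ray), 0 where there is no reading.
- arm.get_calibration(name): a dict with "intrinsics" (3x3 intrinsics, pixels), "D" ([k1, k2, p1, p2, k3] as OpenCV has them; the pictures are not rectified), "rvec" (rotation vector, rad) and "tvec" (3), from world to camera coordinates, as OpenCV has them; the wrist camera has in their place "tool_from_camera" (4x4, takes a point from camera to tool coordinates, whose origin is the TCP and whose axes are the flange's). Camera axes: x right, y down, z forward; pixel columns grow to the right and rows downward; lengths in m; the calibration is good to about 2 mm. A picture is of the moment at which its call begins: read the wrist's pose just before it. get_calibration takes no time and is no camera call.
- arm.sign_off(): hands the job in, once; it reports no verdict.
The state is a dict: "clock": time; "joints": joint angles; "dq": joint speeds; "joint_efforts": joint torques, N m; "position": TCP position; "ee_rot": TCP orientation; "force": force on the tool from outside, world axes, zero at the start; "ft_torque": the same for the moment, N m; "width": opening from 0.0 (shut) to 1.0 (fully open).
Only numpy, scipy, OpenCV 4.12 (cv2) and the standard library are available. Lean on these libraries where they do the work, as an engineer would, in place of code of your own. Each camera call takes 0.05 s, during which the arm holds its last target. There are 200 camera calls.

## Working session

There is one attempt and no reset: what is moved stays moved. The work goes in short steps, Python scripts to look and compute and a tool call to move; the robot and the scene stay as the last step left them, time stands still between calls to the robot, and variables do not carry over. Pictures are saved under pics/ and viewed, about 8 in all and at most 12, crops included, and the job is handed in when it is done.

Besides the shell and the picture viewer there is one more tool, called after "Call:" as a command line: name --pt "numbers of a row" for each row, then --argument value for the rest. carry_out: Moves the arm, as the interface text tells. Its arguments: {"type":"object","properties":{"plan":{"type":"array"},"squeeze":{"type":"number"}},"required":["plan"]}

```bash
ls; mkdir -p pics; cat > h.py <<'E'
import numpy as np, cv2
from scipy.spatial.transform import Rotation as R
from cell import arm
def save(n,f,s=1): cv2.imwrite(f'pics/{f}.png',cv2.cvtColor(n,cv2.COLOR_RGB2BGR))
def cam(name,st=None):
    c=arm.get_calibration(name);K=np.array(c['intrinsics'],float);D=np.array(c['D'],float).ravel()
    if 'rvec' in c:
        A=R.from_rotvec(np.ravel(c['rvec'])).as_matrix();t=np.ravel(c['tvec']);return K,D,A.T,-A.T@t
    st=st or arm.observe();Rt=R.from_rotvec(st['ee_rot']).as_matrix();T=np.array(c['tool_from_camera'])
    return K,D,Rt@T[:3,:3],Rt@T[:3,3]+np.array(st['position'])
def ray(cm,uv):
    K,D,A,o=cm;p=cv2.undistortPoints(np.array(uv,float).reshape(-1,1,2),K,D).reshape(-1,2)
    return o,(A@np.c_[p,np.ones(len(p))].T).T
def onz(cm,uv,z):
    o,d=ray(cm,uv);return o+d*((z-o[2])/d[:,2])[:,None]
def cloud(cm,dep):
    h,w=dep.shape;u,v=np.meshgrid(np.arange(w),np.arange(h));o,d=ray(cm,np.stack([u,v],-1).reshape(-1,2))
    P=o+d*dep.reshape(-1,1);P[dep.ravel()<=0]=np.nan;return P.reshape(h,w,3)
def proj(cm,P):
    K,D,A,o=cm;rv=cv2.Rodrigues(A.T)[0];return cv2.projectPoints(np.array(P,float).reshape(-1,1,3),rv,-A.T@o,K,D)[0].reshape(-1,2)
E
python3 - <<'E'
from h import *
s=arm.observe();print(s);print(R.from_rotvec(s['ee_rot']).as_matrix().round(3))
for n in ['scene','top']:
    im,d=arm.get_image(n);save(im,n+'0');np.savez(n+'0.npz',im=im,d=d);c=cam(n);print(n,c[3],c[2][:,2],(d>0).mean())
E
```

```text
pics
{'clock': 0.0, 'joints': array([ 1.19740843,  0.43519185,  0.02499482,  1.57412884, -0.01160675,
        1.13398329, -0.07510601]), 'dq': array([-0.00191113,  0.00061686, -0.00181712,  0.00143165, -0.00029028,
       -0.00093133, -0.00178656]), 'joint_efforts': array([ 7.56671452e-04, -6.67838502e+01,  9.85663645e-01, -3.14458251e+01,
       -6.03277353e-02,  4.29204851e-02,  1.71733204e-04]), 'position': array([ 0.16701185, -0.6018358 ,  0.29145221]), 'ee_rot': array([-3.11135076e+00, -4.23694577e-01,  5.55551549e-04]), 'force': array([-0.29308168, -0.17592541, -0.54004207]), 'ft_torque': array([-0.01816381, -0.00884375, -0.00177343]), 'width': 1.000666280693327}
[[ 0.964  0.267 -0.001]
 [ 0.267 -0.964  0.001]
 [-0.    -0.002 -1.   ]]
scene [1.0703022  0.53424101 1.09940005] [-0.4249769  -0.43988054 -0.79113826] 0.9959765625
top [0.42336437 0.00839628 1.18717701] [ 0.15468052 -0.01101419 -0.98790315] 0.99598046875
```

View pics/top0.png

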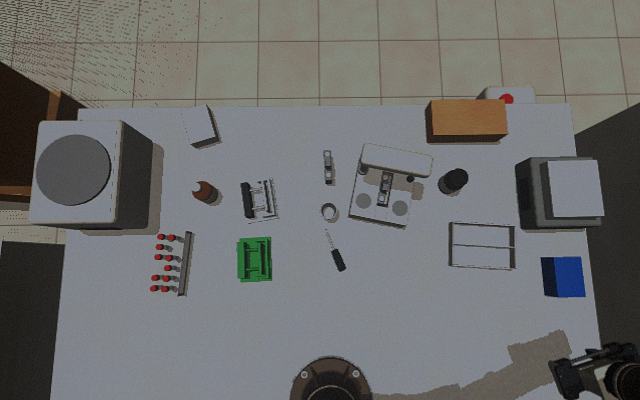

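View pics/scene0.png

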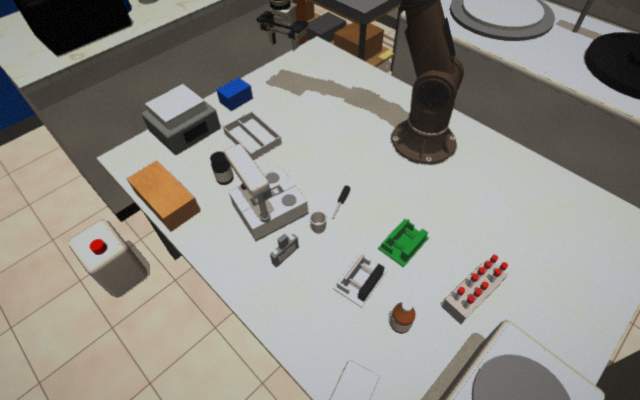

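```bash
cat > m.py <<'E'
from h import *
def fit(P,zlo,zhi,box):
    x0,x1,y0,y1=box;m=(P[...,2]>zlo)&(P[...,2]<zhi)&(P[...,0]>x0)&(P[...,0]<x1)&(P[...,1]>y0)&(P[...,1]<y1)
    q=P[m][:,:2].astype(np.float32);return m,q
if __name__=='__main__':
  for n in ['top','scene']:
    z=np.load(n+'0.npz');cm=cam(n);P=cloud(cm,z['d'])
    for nm,uv in [('deck',(400,207)),('handle',(385,190)),('bar',(395,158)),('spare',(328,155)),('bayblack',(248,200)),('green',(254,258)),('bench',(300,300))]:
        if n=='top': print(nm,P[uv[1],uv[0]].round(3))
    for nm,zl,zh,b in [('deck',.068,.084,(.3,.9,-.4,.0)),('bar',.245,.265,(.3,.9,-.4,.0)),('handle',.105,.13,(.45,.75,-.25,-.1)),('spare',.095,.115,(.5,.8,-.08,.1)),('block',.046,.058,(.42,.68,.08,.36)),('plate',.06,.07,(.42,.68,.08,.36)),('wall',.028,.040,(.42,.68,.08,.36))]:
        m,q=fit(P,zl,zh,b)
        if len(q)<10: print(n,nm,len(q));continue
        r=cv2.minAreaRect(q);print(n,nm,len(q),'med',np.median(q,0).round(3),'rect',np.round(r[0],3),np.round(r[1],3),round(r[2],1),'zmed',np.median(P[m][:,2]).round(3))
E
python3 m.py
```

```text
deck [ 0.58  -0.224  0.076]
handle [ 0.626 -0.173  0.116]
bar [ 0.686 -0.179  0.257]
spare [ 0.753 -0.004  0.065]
bayblack [0.613 0.252 0.05 ]
green [0.432 0.239 0.003]
bench [ 0.297  0.092 -0.001]
top deck 3237 med [ 0.629 -0.19 ] rect [ 0.691 -0.241] [0.309 0.448] 21.8 zmed 0.077
top bar 1512 med [ 0.682 -0.182] rect [ 0.684 -0.184] [0.189 0.061] 77.4 zmed 0.255
top handle 73 med [ 0.644 -0.17 ] rect [ 0.664 -0.138] [0.105 0.031] 57.7 zmed 0.118
top spare 52 med [ 0.718 -0.   ] rect [ 0.72  -0.002] [0.015 0.028] 89.1 zmed 0.106
top block 415 med [0.584 0.263] rect [0.546 0.236] [0.09  0.248] 88.3 zmed 0.054
top plate 134 med [0.594 0.206] rect [0.548 0.228] [0.07  0.252] 83.0 zmed 0.064
top wall 340 med [0.573 0.199] rect [0.551 0.217] [0.089 0.26 ] 87.7 zmed 0.035
scene deck 2536 med [ 0.672 -0.174] rect [ 0.693 -0.243] [0.3   0.445] 23.8 zmed 0.078
scene bar 1011 med [ 0.69  -0.173] rect [ 0.686 -0.183] [0.19 0.06] 77.7 zmed 0.256
scene handle 48 med [ 0.701 -0.107] rect [ 0.672 -0.138] [0.101 0.019] 43.4 zmed 0.115
scene spare 67 med [0.723 0.   ] rect [ 0.722 -0.001] [0.03  0.016] 8.8 zmed 0.106
scene block 450 med [0.588 0.261] rect [0.546 0.238] [0.083 0.255] 87.8 zmed 0.054
scene plate 143 med [0.603 0.204] rect [0.546 0.214] [0.248 0.061] 8.4 zmed 0.064
scene wall 394 med [0.589 0.208] rect [0.551 0.226] [0.108 0.259] 87.9 zmed 0.035
```

Call:
carry_out --pt "4 4 8 0.15 9" --pt "8 8 16 0.3 9" --pt "12 12 24 0.45 9" --pt "16 16 32 0.6 9" --pt "16 16 34 0.75 9" --pt "16 16 34 0.9 9"

```text
clock: 0.7
position: [0.2869, -0.4813, 0.5415]
ee_rot: [-2.612, -1.743, 0.002]
force: [1.4, -1.6, 0.1]
width: 0.98
```

Call:
carry_out --pt "2 3 3 0.15 9" --pt "4 6 6 0.3 9" --pt "6 9 9 0.45 9" --pt "8 12 10 0.6 9" --pt "10 15 10 0.75 9" --pt "12 18 10 0.9 9" --pt "14 21 10 1.05 9" --pt "16 23 10 1.2 9" --pt "16 23 10 1.35 9" --pt "16 23 10 1.46 9" --pt "16 23 10 1.46 9"

```text
clock: 1.8
position: [0.447, -0.2512, 0.6411]
ee_rot: [-0.78, -3.042, 0.002]
force: [-0.4, -0.7, 0.8]
width: 0.978
```

```bash
python3 - <<'E'
from h import *
s=arm.observe();print(s['joints'].round(3),s['position'].round(3));print(R.from_rotvec(s['ee_rot']).as_matrix().round(3))
E
```

```text
[ 0.789  0.229 -0.541  1.056  0.125  1.888  1.367] [ 0.447 -0.251  0.641]
[[-0.876  0.481 -0.002]
 [ 0.481  0.876 -0.001]
 [ 0.001 -0.002 -1.   ]]
```

Call:
carry_out --pt "2 -1 4 0 9" --pt "4 -2 8 0 9" --pt "6 -3 12 0 9" --pt "8 -4 16 0 9" --pt "10 -5 20 0 9" --pt "12 -6 24 0 9"

```text
clock: 2.4
position: [0.4947, -0.2752, 0.7005]
ee_rot: [0.773, 2.991, -0.025]
force: [0.1, 0.1, -0.2]
width: 0.981
```

```bash
python3 - <<'E'
from h import *
s=arm.observe();print(s['joints'].round(3),s['position'].round(3));print(R.from_rotvec(s['ee_rot']).as_matrix().round(3))
E
```

```text
[ 0.195  0.309  0.39   0.795 -0.128  2.002  1.574] [ 0.495 -0.275  0.7  ]
[[-0.874  0.484  0.046]
 [ 0.483  0.875 -0.029]
 [-0.054 -0.003 -0.999]]
```

Call:
carry_out --pt "4 -2 8 0 9" --pt "8 -4 16 0 9" --pt "12 -6 24 0 9" --pt "16 -8 32 0 9" --pt "18 -9 36 0 9" --pt "18 -9 36 0 9"

```text
clock: 3.0
position: [0.4684, -0.247, 0.8166]
ee_rot: [0.718, 2.73, -0.06]
force: [1.0, 0.1, 1.0]
width: 0.98
```

```bash
cat > s.py <<'E'
from h import *
s=arm.observe();print(s['joints'].round(3),s['position'].round(3),s['clock'],s['force']);M=R.from_rotvec(s['ee_rot']).as_matrix();print(M.round(3))
z=M[:,2];h=z[:2];print('lean deg',np.degrees(np.arccos(-z[2])).round(2),'lean az',np.arctan2(h[1],h[0]).round(3),'toolx az',np.arctan2(M[1,0],M[0,0]).round(3),'y tilt',M[2,1].round(4))
E
python3 s.py
```

```text
[ 0.579  0.228 -0.352  0.603  0.134  2.002  1.38 ] [ 0.468 -0.247  0.817] 3.0 [0.9617579  0.10187583 0.99579607]
[[-0.824  0.486  0.292]
 [ 0.473  0.873 -0.119]
 [-0.313  0.04  -0.949]]
lean deg 18.4 lean az -0.388 toolx az 2.621 y tilt 0.0398
```

Call:
carry_out --pt "4 -3 8 0 9" --pt "8 -6 16 0 9" --pt "10 -8 20 0 9" --pt "10 -8 20 0 9"

```text
clock: 3.4
position: [0.4942, -0.2748, 0.8312]
ee_rot: [0.712, 2.683, -0.074]
force: [-0.1, -0.4, 0.1]
width: 0.98
```

```bash
python3 s.py
```

```text
[ 0.251  0.282  0.37   0.503 -0.184  2.002  1.532] [ 0.494 -0.275  0.831] 3.4 [-0.11469699 -0.36607568  0.10222345]
[[-0.807  0.489  0.331]
 [ 0.47   0.872 -0.141]
 [-0.358  0.042 -0.933]]
lean deg 21.12 lean az -0.403 toolx az 2.615 y tilt 0.0415
```

Call:
carry_out --pt "0 0 -2 0.12 9" --pt "0 0 -2 0.24 9" --pt "0 0 -2 0.3 9" --pt "4 -3 6 0.3 9" --pt "8 -6 14 0.3 9" --pt "10 -8 22 0.3 9" --pt "12 -9 28 0.3 9" --pt "14 -9 34 0.3 9"

```text
clock: 4.2
position: [0.5198, -0.2903, 0.8341]
ee_rot: [0.304, 2.706, -0.02]
force: [-0.4, -0.5, -0.8]
width: 0.983
```

```bash
python3 s.py
```

```text
[ 0.441  0.347  0.144  0.397 -0.238  2.002  1.77 ] [ 0.52  -0.29   0.834] 4.2 [-0.36599223 -0.51387456 -0.78621851]
[[-0.89   0.215  0.402]
 [ 0.209  0.976 -0.059]
 [-0.406  0.032 -0.914]]
lean deg 24.01 lean az -0.146 toolx az 2.91 y tilt 0.0317
```

Call:
carry_out --pt "0 0 6 0.1 9" --pt "0 0 12 0.1 9" --pt "0 0 18 0.1 9" --pt "0 0 25 0.1 9" --pt "0 0 30 0.1 9" --pt "0 0 30 0.1 9"

```text
clock: 4.8
position: [0.4793, -0.2522, 0.8687]
ee_rot: [0.171, 2.665, -0.013]
force: [-0.5, 0.3, 0.1]
width: 0.982
```

```bash
python3 s.py
```

```text
[ 0.467  0.254  0.041  0.441 -0.217  2.002  1.813] [ 0.479 -0.252  0.869] 4.8 [-0.47313501  0.27378697  0.07327735]
[[-0.883  0.123  0.452]
 [ 0.118  0.992 -0.038]
 [-0.453  0.02  -0.891]]
lean deg 26.98 lean az -0.084 toolx az 3.008 y tilt 0.0199
```

Call:
carry_out --pt "0 0 8 0.1 9" --pt "0 0 16 0.1 9" --pt "0 0 24 0.1 9" --pt "0 0 30 0.1 9" --pt "0 0 34 0.1 9" --pt "0 0 38 0.1 9"

```text
clock: 5.4
position: [0.4474, -0.2147, 0.8968]
ee_rot: [0.042, 2.618, -0.001]
force: [0.4, 1.2, 0.2]
width: 0.978
```

```bash
python3 s.py
```

```text
[ 0.522  0.185 -0.087  0.464 -0.209  2.002  1.843] [ 0.447 -0.215  0.897] 5.4 [0.35780728 1.23850456 0.17743037]
[[-0.866  0.03   0.499]
 [ 0.03   1.    -0.009]
 [-0.499  0.007 -0.866]]
lean deg 29.97 lean az -0.018 toolx az 3.107 y tilt 0.007
```

Call:
carry_out --pt "0 0 -4.5 0 9" --pt "0.5 1 -9 -0.05 9" --pt "1 2 -13.5 -0.1 9" --pt "2 3 -18 -0.15 9" --pt "3 4 -22.5 -0.184 9" --pt "4 5 -27 -0.184 8" --pt "5 6 -31.5 -0.184 7" --pt "6 6.4 -36 -0.184 6" --pt "7 6.4 -40.5 -0.184 5" --pt "8 6.4 -45 -0.184 5" --pt "9 6.4 -49.5 -0.184 5" --pt "9.2 6.4 -54 -0.184 5" --pt "9.2 6.4 -58 -0.184 5" --pt "9.2 6.4 -61 -0.184 5" --pt "9.2 6.4 -62 -0.184 5"

```text
clock: 6.9
position: [0.5373, -0.1501, 0.2728]
ee_rot: [0.283, 2.611, -0.065]
force: [-0.3, 0.6, 0.2]
width: 0.544
```

```bash
python3 s.py; python3 - <<'E'
from h import *
c=arm.get_calibration('wrist');print(np.round(c['tool_from_camera'],3))
cm=cam('wrist');im,d=arm.get_image('wrist');save(im,'w1');np.savez('w1.npz',im=im,d=d,A=cm[2],o=cm[3])
E
```

```text
[ 0.406  0.171 -0.269  2.129  0.211  0.337  1.326] [ 0.537 -0.15   0.273] 6.9 [-0.29599465  0.57517516  0.24226552]
[[-0.849  0.213  0.484]
 [ 0.188  0.977 -0.099]
 [-0.494  0.007 -0.869]]
lean deg 29.6 lean az -0.202 toolx az 2.923 y tilt 0.0072
[[-0.    -0.952 -0.305  0.083]
 [ 1.    -0.     0.    -0.001]
 [-0.    -0.305  0.952 -0.093]
 [ 0.     0.     0.     1.   ]]
```

View pics/w1.png

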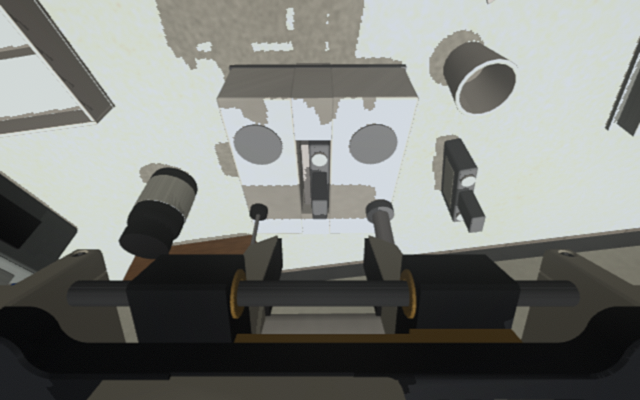

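```bash
python3 - <<'E'
from h import *
z=np.load('w1.npz');K,D,_,_=cam('wrist');cm=(K,D,z['A'],z['o']);P=cloud(cm,z['d'])
ex=np.array([np.cos(-.215),np.sin(-.215)]);ey=np.array([-ex[1],ex[0]]);s0=np.array([.639,-.173])
Q=P[:,:,:2]-s0;X=Q@ex*1000;Y=Q@ey*1000;Z=P[...,2]*1000
m=(abs(X)<30)&(abs(Y)<25)&(Z>90)&(Z<130)&(np.arange(400)[:,None]<240);print('handle n',m.sum(),'X',np.percentile(X[m],[1,50,99]),'Y',np.percentile(Y[m],[1,50,99]),'zmax',np.percentile(Z[m],98))
t=m&(Z>113);print('top',t.sum(),X[t].min(),X[t].max(),Y[t].min(),Y[t].max());v,u=np.nonzero(t);print(u.min(),u.max(),v.min(),v.max())
d=(abs(Z-76)<5)&(abs(X)<105)&(abs(Y)<97)&(np.arange(400)[:,None]<240);print('deck z',np.median(Z[d]))
r=cv2.minAreaRect(np.stack([X[d],Y[d]],1).astype(np.float32));print(r)
# near edge & side edges
for lo,hi in [(-80,-60),(-40,-20),(0,10)]:
    k=d&(X>lo)&(X<hi);print(lo,np.percentile(Y[k],[.5,99.5]),'slot',Y[k&(Y<0)].max(),Y[k&(Y>0)].min())
g=(abs(P[155:175,300:330,2])>0)
row=165;print([(u,X[row,u].round(0),Y[row,u].round(1),Z[row,u].round(0)) for u in range(296,334,2)])
E
python3 - <<'E'
import sys;sys.path.insert(0,'.')
from h import *
im=cv2.imread('pics/w1.png')[130:230,260:380];cv2.imwrite('pics/w1c.png',cv2.resize(im,None,fx=5,fy=5,interpolation=cv2.INTER_CUBIC))
E
```

```text
handle n 552 X [-13.78739415 -11.87384407  14.98311981] Y [-9.98597853 -2.5274781   4.7758887 ] zmax 118.91817054890416
top 322 -14.113403184594478 15.570303501859643 -10.279348768234948 4.743193401339532
312 326 197 218
deck z 76.13663026405989
((-0.6899642944335938, -3.4665145874023438), (200.68014526367188, 179.95896911621094), 0.1393166333436966)
-80 [-91.56777821  84.46468798] slot -0.10595890998378599 0.7988937642529614
-40 [-91.71076137  84.6694107 ] slot -0.2509165924585496 0.7423108350560984
0 [-91.54718067  84.79514653] slot -11.792620601414821 6.435777369154995
[(296, np.float64(-23.0), np.float64(-27.1), np.float64(76.0)), (298, np.float64(-19.0), np.float64(-25.5), np.float64(71.0)), (300, np.float64(1.0), np.float64(-25.6), np.float64(46.0)), (302, np.float64(-18.0), np.float64(-21.2), np.float64(70.0)), (304, np.float64(-18.0), np.float64(-19.0), np.float64(70.0)), (306, np.float64(-19.0), np.float64(-16.8), np.float64(70.0)), (308, np.float64(-18.0), np.float64(-14.6), np.float64(70.0)), (310, np.float64(-23.0), np.float64(-12.2), np.float64(75.0)), (312, np.float64(-22.0), np.float64(-10.1), np.float64(74.0)), (314, np.float64(-21.0), np.float64(-7.9), np.float64(73.0)), (316, np.float64(-25.0), np.float64(-5.6), np.float64(78.0)), (318, np.float64(-24.0), np.float64(-3.5), np.float64(77.0)), (320, np.float64(-25.0), np.float64(-1.4), np.float64(78.0)), (322, np.float64(-26.0), np.float64(0.7), np.float64(78.0)), (324, np.float64(-22.0), np.float64(2.9), np.float64(75.0)), (326, np.float64(-22.0), np.float64(5.1), np.float64(74.0)), (328, np.float64(-21.0), np.float64(7.3), np.float64(74.0)), (330, np.float64(-23.0), np.float64(9.3), np.float64(76.0)), (332, np.float64(-24.0), np.float64(11.5), np.float64(76.0))]
```

View pics/w1c.png

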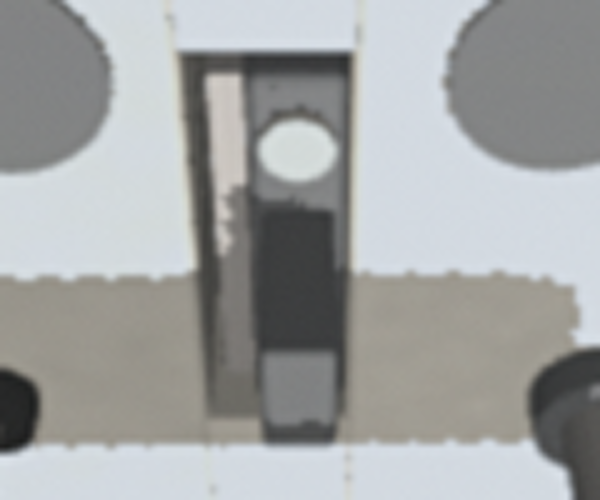

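```bash
python3 - <<'E'
from h import *
s=arm.observe();M=R.from_rotvec(s['ee_rot']).as_matrix()
a=-.213;ex=np.array([np.cos(a),np.sin(a),0]);ey=np.array([-ex[1],ex[0],0])
G=np.array([.639,-.173,.102])-.0035*ex-.0026*ey
T=G-.047*M[:,2];print('now',s['position'],M[:,0],'shift cm',(T-s['position'])*100, 'd along ex,ey',(T-s['position'])@ex,(T-s['position'])@ey)
print(ex,ey)
E
```

```text
now [ 0.5377344  -0.15028492  0.27322309] [-0.84851908  0.18833231 -0.49451625] shift cm [  7.45222216  -1.98568204 -13.03735502] d along ex,ey 0.07703569780718766 -0.0036545991012407325
[ 0.97740113 -0.21139305  0.        ] [0.21139305 0.97740113 0.        ]
```

Call:
carry_out --pt "1 -0.5 -2 0 5" --pt "2.2 -0.8 -4 0 5" --pt "3.4 -1.1 -6 0 5" --pt "4.6 -1.4 -8 0 5" --pt "5.7 -1.6 -10 0 5" --pt "6.7 -1.8 -11.7 0 5" --pt "7.2 -1.9 -12.6 0 5" --pt "7.5 -2 -13 0 5" --pt "7.5 -2 -13 0 5"

```text
clock: 7.85
position: [0.6141, -0.1711, 0.1438]
ee_rot: [0.283, 2.609, -0.067]
force: [0.1, 0.3, 0.9]
width: 0.545
```

```bash
python3 s.py; python3 - <<'E'
from h import *
cm=cam('wrist');im,d=arm.get_image('wrist');save(im[120:400,160:480],'w2')
E
```

```text
[ 0.344  0.483 -0.211  2.088  1.077  0.123  0.493] [ 0.614 -0.171  0.144] 7.85 [0.05510175 0.27438337 0.89490927]
[[-0.848  0.213  0.486]
 [ 0.188  0.977 -0.101]
 [-0.496  0.006 -0.868]]
lean deg 29.75 lean az -0.204 toolx az 2.924 y tilt 0.006
```

View pics/w2.png

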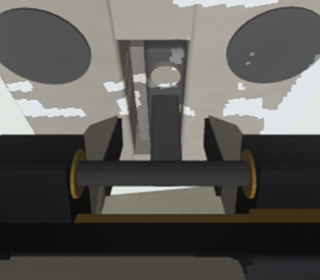

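Call:
carry_out --pt "0 0 0 0 3" --pt "0 0 0 0 1.5" --pt "0 0 0 0 0.5" --pt "0 0 0 0 0.5" --pt "0 0 0 0 0.5" --squeeze 35

```text
clock: 8.4
position: [0.6138, -0.1703, 0.1445]
ee_rot: [0.283, 2.608, -0.065]
force: [-0.2, 3.5, 0.9]
width: 0.173
```

```bash
python3 s.py; python3 -c "from h import *;s=arm.observe();print(s['width'],s['ft_torque'])"
```

```text
[ 0.345  0.481 -0.213  2.089  1.07   0.123  0.499] [ 0.614 -0.17   0.145] 8.4 [-0.20972145  3.52855691  0.90282925]
[[-0.848  0.212  0.486]
 [ 0.188  0.977 -0.099]
 [-0.496  0.007 -0.868]]
lean deg 29.76 lean az -0.202 toolx az 2.924 y tilt 0.007
0.1727771160686455 [0.7990546  0.44878096 0.31198395]
```

Call:
carry_out --pt "0 0.05 0.5 0 0.5" --pt "0 0.05 1.2 0 0.5" --pt "0 0.05 2 0 0.5" --pt "0 0.05 2.5 0 0.5"

```text
clock: 8.8
position: [0.6127, -0.1699, 0.1688]
ee_rot: [0.283, 2.611, -0.065]
force: [0.3, 0.6, -5.8]
width: 0.167
```

```bash
python3 s.py
```

```text
[ 0.475  0.459 -0.381  2.061  0.965  0.219  0.622] [ 0.613 -0.17   0.169] 8.8 [ 0.25289013  0.61605164 -5.82461715]
[[-0.849  0.213  0.484]
 [ 0.188  0.977 -0.099]
 [-0.494  0.007 -0.869]]
lean deg 29.62 lean az -0.203 toolx az 2.923 y tilt 0.0067
```

Call:
carry_out --pt "0 0 1 0 0.5" --pt "0 0 2.2 0 0.5" --pt "0 0 3.4 0 0.5" --pt "0 0 4.6 0 0.5" --pt "0 0 5.3 0 0.5" --pt "0 0 5.3 0 0.5" --pt "-1.5 0.3 5.3 0 0.5" --pt "-3.9 0.84 5.3 0 0.5" --pt "-6.8 1.47 5.3 0 0.5" --pt "-9.8 2.1 5.5 0 0.5" --pt "-11.7 2.5 8 0 0.5" --pt "-11.7 2.5 10 0 0.5"

```text
clock: 10.0
position: [0.4928, -0.1436, 0.2678]
ee_rot: [0.281, 2.615, -0.066]
force: [0.8, -0.2, 0.3]
width: 0.173
```

```bash
python3 s.py; python3 - <<'E'
from m import *
# bay from initial views, aluminium bay only: x>.48
for n in ['top','scene']:
    z=np.load(n+'0.npz');cm=cam(n);P=cloud(cm,z['d'])
    for nm,zl,zh,b in [('base',.003,.010,(.49,.68,.12,.33)),('block',.048,.058,(.49,.68,.12,.33)),('plate',.060,.068,(.49,.68,.12,.33)),('wall',.030,.038,(.49,.68,.12,.33))]:
        m,q=fit(P,zl,zh,b)
        m2=cv2.morphologyEx(m.astype(np.uint8),cv2.MORPH_OPEN,np.ones((2,2)))>0
        q=P[m2][:,:2].astype(np.float32)
        if len(q)<5: print(n,nm,len(q));continue
        r=cv2.minAreaRect(q);print(n,nm,len(q),np.round(r[0],4),np.round(r[1],3),round(r[2],1))
E
```

```text
[ 0.941  0.179 -0.845  2.189  0.493  0.354  1.073] [ 0.493 -0.144  0.268] 10.0 [ 0.84192586 -0.17121862  0.27487388]
[[-0.851  0.211  0.481]
 [ 0.186  0.977 -0.099]
 [-0.491  0.005 -0.871]]
lean deg 29.39 lean az -0.203 toolx az 2.926 y tilt 0.0053
top base 493 [0.5732 0.2061] [0.09  0.208] 69.9
top block 229 [0.6146 0.2573] [0.107 0.02 ] 9.7
top plate 71 [0.631  0.1996] [0.101 0.006] 9.0
top wall 97 [0.6149 0.1808] [0.037 0.114] 78.8
scene base 407 [0.5842 0.2355] [0.096 0.191] 87.9
scene block 246 [0.6035 0.2572] [0.138 0.018] 10.1
scene plate 79 [0.6235 0.2012] [0.091 0.005] 9.1
scene wall 89 [0.6209 0.1959] [0.113 0.035] 3.7
```

Call:
carry_out --pt "0 3 1.5 0.05 0.5" --pt "0 7 3 0.12 0.5" --pt "0 11 4 0.2 0.5" --pt "0 15 4 0.28 0.5" --pt "0 19 4 0.34 0.5" --pt "0 21.5 4 0.38 0.5" --pt "0 22.4 4 0.38 0.5" --pt "0 22.4 4 0.38 0.5"

```text
clock: 10.8
position: [0.4925, 0.082, 0.3076]
ee_rot: [-0.222, 2.621, 0.066]
force: [1.0, -0.2, -0.7]
width: 0.173
```

```bash
python3 s.py; python3 - <<'E'
from h import *
cm=cam('wrist');im,d=arm.get_image('wrist');save(im,'w3');np.savez('w3.npz',im=im,d=d,A=cm[2],o=cm[3])
E
```

```text
[ 0.753  0.12  -1.104  2.147  0.407  0.459  1.097] [0.493 0.082 0.308] 10.8 [ 0.95372608 -0.15284862 -0.6523055 ]
[[-0.859 -0.169  0.483]
 [-0.145  0.986  0.088]
 [-0.491  0.005 -0.871]]
lean deg 29.4 lean az 0.18 toolx az -2.974 y tilt 0.0054
```

View pics/w3.png

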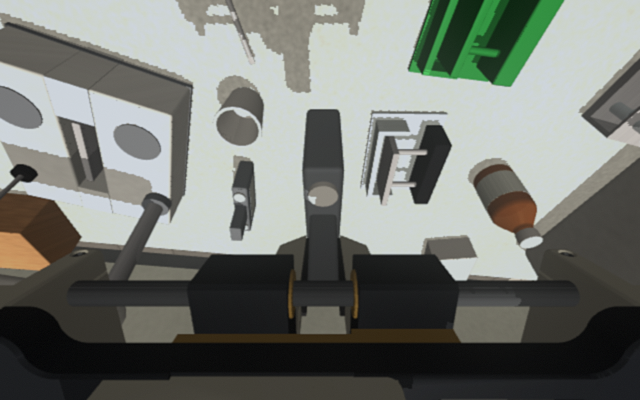

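```bash
cat > b.py <<'E'
from h import *
import sys
z=np.load(sys.argv[1]);K,D,_,_=cam('wrist');cm=(K,D,z['A'],z['o']);P=cloud(cm,z['d'])
a=.166;ex=np.array([np.cos(a),np.sin(a)]);ey=np.array([-ex[1],ex[0]]);s0=np.array([.615,.198])
Q=P[:,:,:2]-s0;X=Q@ex*1000;Y=Q@ey*1000;Z=P[...,2]*1000
near=(abs(X)<110)&(abs(Y)<100)&(np.arange(400)[:,None]<230)
for nm,lo,hi,y0,y1 in [('block',51,58,30,90),('plate',61,68,-20,25),('wall+stops',30,37,-35,40),('base',3,9,-45,95)]:
    m=near&(Z>lo)&(Z<hi)&(Y>y0)&(Y<y1);m=cv2.morphologyEx(m.astype(np.uint8),cv2.MORPH_OPEN,np.ones((2,2)))>0
    if m.sum()<8: print(nm,m.sum());continue
    q=np.stack([X[m],Y[m]],1).astype(np.float32);r=cv2.minAreaRect(q)
    print(nm,m.sum(),np.round(r[0],1),np.round(r[1],1),round(r[2],1),'X',np.percentile(X[m],[1,99]).round(1),'Y',np.percentile(Y[m],[1,99]).round(1),'z',np.median(Z[m]).round(1))
# held cassette
s=arm.observe();M=R.from_rotvec(s['ee_rot']).as_matrix();
C=(P[:230]-s['position'])@M  # tool coords
m=(abs(C[...,1])<.03)&(C[...,2]>.0)&(C[...,2]<.16)&(abs(C[...,0])<.12)&(P[:230,:,2]>.12)
W=P[:230][m]-s['position'];az=np.arctan2(-M[1,0],-M[0,0]);cx=np.array([np.cos(az),np.sin(az),0]);cy=np.array([-cx[1],cx[0],0])
a1,a2=W@cx*1000,W@cy*1000;h=W[:,2]*1000
print('tool yaw',az.round(4),'cass n',m.sum(),'x',np.percentile(a1,[.5,99]).round(1),'y',np.percentile(a2,[1,50,99]).round(1),'z',np.percentile(h,[1,50,99]).round(1))
# body top face
hist,e=np.histogram(h,bins=np.arange(-150,0,3));print([(int(x),int(y)) for x,y in zip(e,hist) if y>20])
for lo,hi in [(-60,-45),(-45,-30),(-30,-20),(-20,-10)]:
    k=(a1>lo)&(a1<hi)
    if k.sum()>10: print(lo,'y',np.percentile(a2[k],[2,98]).round(1),'z',np.percentile(h[k],[5,50,95]).round(1))
E
python3 b.py w3.npz
```

```text
block 986 [39.4 73.5] [ 53.8 169.8] 89.7 X [nan nan] Y [nan nan] z nan
plate 333 [45.2  9. ] [169.4  29.9] 0.8 X [nan nan] Y [nan nan] z nan
wall+stops 712 [28.6  3.7] [ 41.6 161.5] 73.8 X [nan nan] Y [nan nan] z nan
base 2136 [-21.9  27.5] [ 99.6 202.6] 75.2 X [nan nan] Y [nan nan] z nan
tool yaw 0.1661 cass n 4551 x [-24.1  20.6] y [-9.7  1.1 11.7] z [-127.7  -72.2  -60. ]
[(-129, 76), (-126, 87), (-123, 91), (-120, 84), (-117, 95), (-114, 100), (-111, 98), (-108, 103), (-105, 103), (-102, 118), (-99, 111), (-96, 114), (-93, 130), (-90, 127), (-87, 132), (-84, 140), (-81, 145), (-78, 166), (-75, 261), (-72, 1297), (-69, 655), (-66, 146), (-63, 113), (-60, 44)]
-30 y [-9.3 11.4] z [-125.1  -92.5  -70.8]
-20 y [-9.5 11.3] z [-71.5 -69.9 -66.2]
```

```bash
sed -i 's/np.ones((2,2)))>0/np.ones((3,3)))>0;m\&=np.isfinite(Z)\&near\&(Z>lo)\&(Z<hi)/' b.py; python3 b.py w3.npz | head -4; python3 - <<'E'
from h import *
z=np.load('w3.npz');im=z['im'][95:220,345:465];save(cv2.resize(im,None,fx=5,fy=5,interpolation=cv2.INTER_CUBIC),'w3c')
E
```

```text
block 982 [ 8.1 57.4] [ 22.4 109.3] 89.2 X [-45.3  61.5] Y [46.3 68.1] z 54.0
plate 333 [ 8.3 -2.3] [ 8.7 95.4] 89.5 X [-38.7  54.9] Y [-6.8  1.5] z 64.0
wall+stops 621 [ 8.4 -2.5] [ 40.1 123.2] 89.5 X [-52.5  69.4] Y [-22.7  16.4] z 33.9
base 2104 [-19.7  18.8] [109.  208.8] 76.8 X [-107.4   77.6] Y [-28.2  86.2] z 6.1
```

View pics/w3c.png

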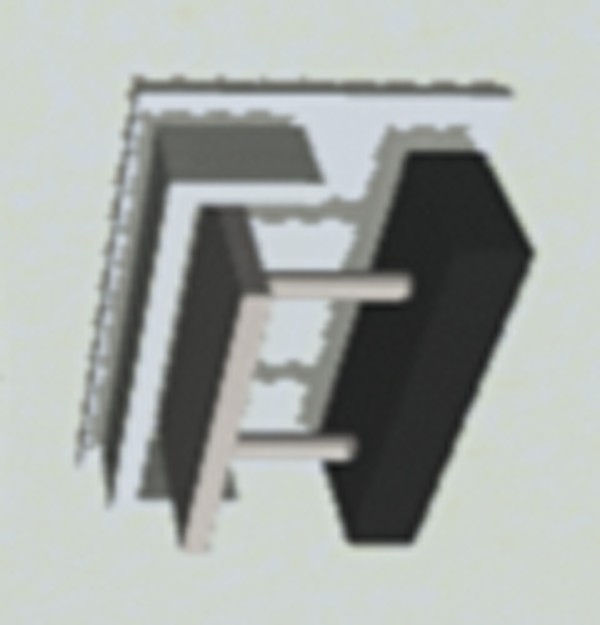

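```bash
python3 - <<'E'
from h import *
s=arm.observe();p=s['position'];a=.157;ex=np.array([np.cos(a),np.sin(a)]);ey=np.array([-ex[1],ex[0]]);seat=np.array([.6238,.1960])
print(p,ey)
for y,z in [(-26,.08),(-26,.042),(-14,.042),(3,.042),(3,.006),(0,.006)]:
    T=seat+ex*(-.0265)+ey*(y/1000-.001);print(y,z,np.round(np.r_[T-p[:2],z+.133-p[2]]*100,2))
z=np.load('top0.npz');P=cloud(cam('top'),z['d'])
m=(P[...,2]>.08)&(P[...,2]<.14)&(abs(P[...,0]-.65)<.1)&(P[...,1]>.29)&(P[...,1]<.45);q=P[m][:,:2];print('bottle',q.min(0),q.max(0),((q.mean(0)-seat)@ex,(q.mean(0)-seat)@ey))
E
```

```text
[0.49250687 0.08090422 0.30743711] [-0.15635581  0.98770079]
-26 0.08 [10.93  8.43 -9.44]
-26 0.042 [ 10.93   8.43 -13.24]
-14 0.042 [ 10.75   9.61 -13.24]
3 0.042 [ 10.48  11.29 -13.24]
3 0.006 [ 10.48  11.29 -16.84]
0 0.006 [ 10.53  11.   -16.84]
bottle [0.61338325 0.36243992] [0.67031159 0.41749863] (np.float64(0.04356783791449744), np.float64(0.18415285093525244))
```

Call:
carry_out --pt "2.5 2 -1 -0.009 0.5" --pt "5.5 4.2 -3 -0.009 0.5" --pt "8.5 6.5 -5 -0.009 0.5" --pt "10.4 8 -7.5 -0.009 0.5" --pt "10.9 8.4 -9.4 -0.009 0.5" --pt "10.9 8.4 -9.4 -0.009 0.5" --pt "10.9 8.4 -9.4 -0.009 0.5"

```text
clock: 11.55
position: [0.6012, 0.1638, 0.2131]
ee_rot: [-0.208, 2.624, 0.061]
force: [0.1, -0.3, -0.9]
width: 0.171
```

```bash
python3 s.py; python3 - <<'E'
from h import *
cm=cam('wrist');im,d=arm.get_image('wrist');save(im[60:320,200:520],'w4');np.savez('w4.npz',im=im,d=d,A=cm[2],o=cm[3])
E
python3 b.py w4.npz
```

```text
[ 0.14   0.437 -0.709  2.027  1.06   0.48   0.384] [0.601 0.164 0.213] 11.55 [ 0.09049085 -0.32865415 -0.85915542]
[[-0.862 -0.159  0.482]
 [-0.136  0.987  0.081]
 [-0.489  0.005 -0.872]]
lean deg 29.27 lean az 0.167 toolx az -2.985 y tilt 0.0046
block 2944 [ 8.8 57.4] [ 22.3 109.7] 89.4 X [-45.3  61.2] Y [46.7 68.1] z 54.0
plate 981 [ 8.2 -2.3] [ 8.1 96.2] 89.5 X [-39.1  54.4] Y [-6.3  1.8] z 63.9
wall+stops 1175 [8.8 3.2] [ 51.  122.8] 89.4 X [-52.4  69.1] Y [-21.7  25.5] z 33.9
base 6704 [ 9.1 21.7] [100.2 141.3] 89.1 X [-61.   76.1] Y [-27.1  70.1] z 6.1
tool yaw 0.1561 cass n 3346 x [-24.7  21.8] y [-10.8   0.1  10.5] z [-93.1 -71.7 -60.9]
[(-96, 38), (-93, 131), (-90, 127), (-87, 140), (-84, 136), (-81, 151), (-78, 160), (-75, 552), (-72, 1056), (-69, 630), (-66, 111), (-63, 106)]
-30 y [-10.4  10.2] z [-92.4 -79.5 -71.3]
-20 y [-10.5  10.1] z [-72.6 -70.9 -67.3]
```

View pics/w4.png

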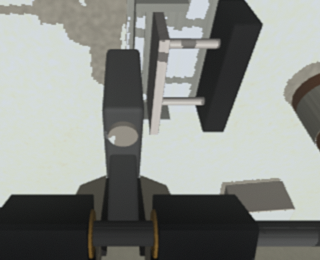

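Call:
carry_out --pt "0.1 0 -1.2 0 0.5" --pt "0.1 0 -2.6 0 0.5" --pt "0.1 0 -3.8 0 0.5" --pt "0.1 0 -3.8 0 0.5" --pt "0 0.5 -3.8 0 0.5" --pt "-0.1 1 -3.8 0 0.5" --pt "-0.15 1.5 -3.8 0 0.5" --pt "-0.2 2 -3.8 0 0.5" --pt "-0.3 2.5 -3.8 0 0.5" --pt "-0.36 2.92 -3.8 0 0.5" --pt "-0.36 2.92 -3.8 0 0.5"

```text
clock: 12.7
position: [0.5979, 0.1935, 0.1761]
ee_rot: [-0.208, 2.622, 0.061]
force: [0.9, -2.5, 0.2]
width: 0.176
```

```bash
python3 s.py; python3 - <<'E'
from h import *
cm=cam('wrist');im,d=arm.get_image('wrist');save(im[60:320,200:520],'w5');np.savez('w5.npz',im=im,d=d,A=cm[2],o=cm[3])
E
python3 b.py w5.npz
```

```text
[ 0.006  0.487 -0.623  2.051  1.234  0.459  0.156] [0.598 0.194 0.176] 12.7 [ 0.89936876 -2.54199779  0.17232909]
[[-0.861 -0.159  0.484]
 [-0.136  0.987  0.082]
 [-0.491  0.005 -0.871]]
lean deg 29.38 lean az 0.167 toolx az -2.985 y tilt 0.0045
block 3413 [ 8.7 57.6] [ 22.  109.4] 89.4 X [-45.3  61.4] Y [46.8 68.2] z 54.0
plate 923 [ 4.3 13.9] [100.9  28.8] 15.1 X [-41.7  53. ] Y [-11.   17.2] z 64.0
wall+stops 1639 [7.9 7.5] [ 59.3 121.5] 89.4 X [-52.4  60.9] Y [-22.1  34.9] z 34.0
base 6769 [ 9.4 21.9] [100.3 141.7] 89.3 X [-61.  76.] Y [-27.6  70.7] z 6.0Traceback (most recent call last):
  File "b.py", line 18, in <module>
    print('tool yaw',az.round(4),'cass n',m.sum(),'x',np.percentile(a1,[.5,99]).round(1),'y',np.percentile(a2,[1,50,99]).round(1),'z',np.percentile(h,[1,50,99]).round(1))
                                                      ~~~~~~~~~~~~~^^^^^^^^^^^^
    return _quantile_unchecked(
        a, q, axis, out, overwrite_input, method, keepdims, weights)
    return _ureduce(a,
                    func=_quantile_ureduce_func,
    ...<5 lines>...
                    overwrite_input=overwrite_input,
                    method=method)
    r = func(a, **kwargs)
    result = _quantile(arr,
                       quantiles=q,
    ...<2 lines>...
                       out=out,
                       weights=wgt)
    slices_having_nans = np.isnan(arr[-1, ...])
                                  ~~~^^^^^^^^^
IndexError: index -1 is out of bounds for axis 0 with size 0
```

View pics/w5.png

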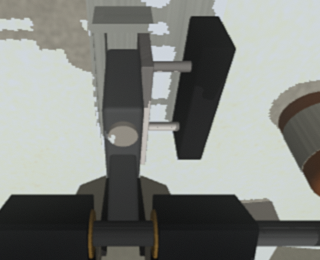

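Call:
carry_out --pt "0 0.12 0 0 0.5" --pt "0 0.12 -0.7 0 0.5" --pt "0 0.12 -1.4 0 0.5" --pt "0 0.12 -2.1 0 0.5" --pt "0 0.12 -2.7 0 0.5" --pt "0 0.12 -3.2 0 0.5" --pt "0 0.12 -3.5 0 0.5" --pt "0 0.12 -3.6 0 0.5"

```text
clock: 13.55
position: [0.5978, 0.194, 0.1397]
ee_rot: [-0.207, 2.623, 0.06]
force: [-0.2, -3.0, 0.3]
width: 0.166
```

```bash
python3 s.py
```

```text
[-0.047  0.538 -0.561  2.081  1.417  0.428 -0.032] [0.598 0.194 0.14 ] 13.55 [-0.15823038 -2.96027731  0.26416121]
[[-0.861 -0.158  0.483]
 [-0.136  0.987  0.081]
 [-0.49   0.004 -0.872]]
lean deg 29.34 lean az 0.166 toolx az -2.985 y tilt 0.0041
```

Call:
carry_out --pt "0 0 -0.1 0 0.5" --pt "0 0 -0.15 0 0.5" --pt "0 0 -0.2 0 0.5" --pt "0 0 -0.2 0 0.5"

```text
clock: 13.95
position: [0.598, 0.1943, 0.1388]
ee_rot: [-0.207, 2.621, 0.06]
force: [-5.0, -4.6, 10.2]
width: 0.171
```

```bash
python3 s.py
```

```text
[-0.048  0.539 -0.56   2.082  1.428  0.428 -0.043] [0.598 0.194 0.139] 13.95 [-5.04416303 -4.64759042 10.19281979]
[[-0.86  -0.158  0.485]
 [-0.136  0.987  0.081]
 [-0.491  0.004 -0.871]]
lean deg 29.44 lean az 0.166 toolx az -2.985 y tilt 0.0039
```

Call:
carry_out --pt "0 0 0.05 0 0.5" --pt "0.02 -0.12 0.05 0 0.5" --pt "0.03 -0.2 0.05 0 0.5" --pt "0.03 -0.2 0.05 0 0.5"

```text
clock: 14.35
position: [0.5983, 0.1925, 0.1394]
ee_rot: [-0.207, 2.621, 0.061]
force: [0.2, -1.5, -0.6]
width: 0.171
```

Call:
carry_out --pt "0 0 0 0 2" --pt "0 0 0 0 2.5" --pt "0 0 0 0 3.5" --pt "0 0 0 0 4.5" --pt "0 0 0 0 4.5"

```text
clock: 14.85
position: [0.5983, 0.1927, 0.1393]
ee_rot: [-0.208, 2.621, 0.061]
force: [-0.1, 0.5, 0.4]
width: 0.467
```

```bash
python3 s.py; python3 - <<'E'
from h import *
im,d=arm.get_image('wrist');save(im[60:320,200:520],'w6')
E
```

```text
[-0.045  0.538 -0.559  2.083  1.426  0.425 -0.038] [0.598 0.193 0.139] 14.85 [-0.05249687  0.53117622  0.36441311]
[[-0.86  -0.159  0.485]
 [-0.136  0.987  0.082]
 [-0.492  0.005 -0.871]]
lean deg 29.44 lean az 0.167 toolx az -2.985 y tilt 0.0045
```

View pics/w6.png

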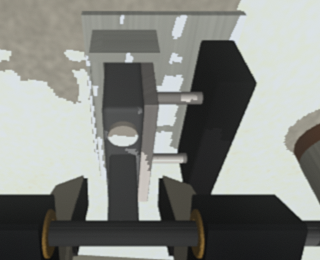

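Released and clear of the fingers; retreat along the tool axis, then measure.

Call:
carry_out --pt "-0.9 -0.15 1.6 0 4.5" --pt "-2.4 -0.4 4.3 0 4.5" --pt "-4.3 -0.7 7.8 0 4.5" --pt "-6.3 -1.1 11.4 0 4.5" --pt "-8.3 -1.4 15 0 4.5" --pt "-9.7 -1.6 17.5 0 4.5" --pt "-9.7 -1.6 17.5 0 4.5"

```text
clock: 15.6
position: [0.501, 0.1776, 0.318]
ee_rot: [-0.208, 2.615, 0.061]
force: [-0.4, 0.1, -0.2]
width: 0.49
```

```bash
python3 s.py; python3 - <<'E'
from m import *
cm=cam('wrist');im,d=arm.get_image('wrist');save(im[:300,160:560],'w7');P=cloud(cm,d)
a=.157;ex=np.array([np.cos(a),np.sin(a)]);ey=np.array([-ex[1],ex[0]]);seat=np.array([.6241,.1961])
Q=P[:,:,:2]-seat;X=Q@ex*1000;Y=Q@ey*1000;Z=P[...,2]*1000;nr=(np.arange(400)[:,None]<240)&(abs(X)<75)
for nm,lo,hi,y0,y1 in [('handle top',108,117,-25,25),('body top',65.5,71,-25,9.5),('plate',61,65.5,11,25),('wall',30,36,-25,-11)]:
    m=nr&(Z>lo)&(Z<hi)&(Y>y0)&(Y<y1);print(nm,m.sum(),'X',np.percentile(X[m],[2,98]).round(1),'Y',np.percentile(Y[m],[2,98]).round(1),'z',np.median(Z[m]).round(1)) if m.sum()>5 else print(nm,m.sum())
for n in ['top','scene']:
    P0=cloud(cam(n),np.load(n+'0.npz')['d']);im,d=arm.get_image(n);P1=cloud(cam(n),d)
    for nm,b,zl,zh in [('bottle',(.58,.72,.33,.45),.03,.14),('spare',(.64,.8,-.05,.05),.05,.115),('cup',(.5,.62,-.06,.06),.03,.07),('canister',(.6,.75,-.45,-.3),.03,.13)]:
        f=lambda P:fit(P,zl,zh,b)[1].mean(0).round(3) if len(fit(P,zl,zh,b)[1]) else None
        print(n,nm,f(P0),f(P1))
E
```

```text
[ 0.299  0.149 -0.913  2.077  0.619  0.569  0.69 ] [0.501 0.178 0.318] 15.6 [-0.41937017  0.07702158 -0.20677062]
[[-0.857 -0.159  0.49 ]
 [-0.136  0.987  0.082]
 [-0.497  0.004 -0.868]]
lean deg 29.77 lean az 0.167 toolx az -2.984 y tilt 0.0038
handle top 265 X [-14.2  14.1] Y [-7.7  8. ] z 112.6
body top 358 X [-49.3  31.5] Y [-10.5   9.2] z 68.6
plate 344 X [-47.5  45.2] Y [11.5 19. ] z 64.0
wall 385 X [-60.5  57.7] Y [-18.7 -11.6] z 34.1
top bottle [0.636 0.381] [0.636 0.381]
top spare [ 0.717 -0.001] [ 0.717 -0.001]
top cup [ 0.582 -0.002] [ 0.582 -0.002]
top canister [ 0.658 -0.388] [ 0.658 -0.388]
scene bottle [0.655 0.393] [0.655 0.394]
scene spare [0.726 0.002] [0.726 0.002]
scene cup [ 0.576 -0.002] [ 0.575 -0.002]
scene canister [ 0.671 -0.385] [ 0.671 -0.385]
```

View pics/w7.png

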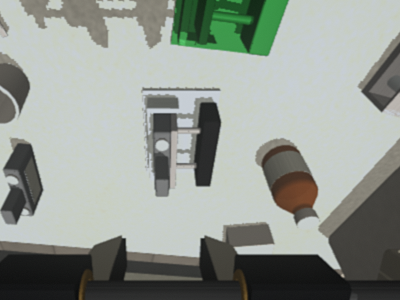

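Fully seated: handle top is at 112.6 mm (112 expected), body top at 68.6 mm (68 expected), and the plate's face is at about +11 mm. The bystanders have not moved.

```bash
python3 -c "from h import *;print(arm.sign_off())"
```

```text
the job is handed in; nothing more can be done
None
```

The cassette is out of the sampler's slot and clamped upright in the aluminium loading bay, and I handed the job in at about 16 s of the 48 s allowed.

- **Lean:** The moves only allow a turn about the vertical. I got the 30° lean by commanding heights the arm could not reach, so that the wrist joint sat at its limit. That joint read 2.002 rad against the stated 2.00 rad limit for part of this.
- **Drawing it out:** I gripped the handle, lifted the cassette about 77 mm and drew it back about 120 mm from under the bar. The highest pull I read was about 6 N, and nothing suggested contact with the sample arm.
- **Loading:** I pushed the plate back with the cassette, lowered it to the floor (about 10 N on contact), eased it to the wall and let go.

**Last checks, after backing the gripper away:**
- **Height:** The body top was at 68.6 mm and the handle top at 112.6 mm, against 68 and 112 mm for fully seated.
- **Position:** It was centred lengthwise and against the wall, with both within about 1 mm.
- **Plate:** Its face was at about 11 mm in the bay, which is the clamping position.
- **Bystanders:** The bottle, spare, cup and canister had moved by no more than 1 mm. I did not measure the screwdriver, rack or tray again, but the arm did not pass low near them.

No final check failed. One check script stopped with an error partway through the loading, and I judged the plate's position from its remaining output and the picture.

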